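Hold the medium vial over the light panel with tongs

ROBOT

A 6-joint arm with a two-finger parallel gripper is mounted at the origin on the work surface. World frame = base frame: x ahead of the robot, y to its left, z up, the work surface at z = 0. Lengths are in m, angles in rad, forces in N, time in s.
With the tool pointing down it reaches from about 0.375 to 0.9 m from the base axis. Payload 3.1 kg.
Tool frame: the origin (TCP) lies on the centre line of the jaws, within the pads' length; the fingertips stand 17 mm ahead of it and the grasp point (between the pads) lies 2 mm behind it; y points along the fingers, z is the direction in which the jaws open and shut, and the axes are right-handed (so a half turn about y gives the same grasp; the last joint's range is limited). The gripper opens to 85 mm and grips with 20 to 120 N. Pads are 22 mm wide; open, the fingers measure 114 mm over their backs; the gripper's body (76 mm by 85 mm) begins 54 mm behind the grasp point. The pads swing forward as they close: fully open they stand 13 mm farther back than shut.
Start: joints at [1.091, 0.527, 1.433, -0, 1.181, -0.178], TCP at [0.185, 0.597, 0.248] pointing down, gripper open.
Joint ranges: [-3.08, 3.08], [-0.75, 2.2], [0.22, 2.44], [-1.43, 4.57], [0, 2.65], [-2.85, 2.85]. Speed limits (rad/s): [2.79, 2.79, 3.14, 3.14, 3.14, 3.14].

INTERFACE

Orientations are given as a unit quaternion [x, y, z, w].
In Python, from station import manip gives the robot as it stands.
- The arm moves only by the shell command python3 -m handwheel 'ROWS' [FORCE]. ROWS is JSON, one flat list of numbers, 7 for each row, row after row: the shift along the tool's x, y, z in cm, then the turn, a rotation vector about the tool's x, y, z in rad, then the finger opening in cm, from 0 to 8.54. A call has 1 to 10 rows; each row is the pose to reach, as a shift and turn from the pose commanded when the call began, along the tool's axes at that moment; what a row does not reach only later rows make up. A row lasts 1/12 s, in which the tool goes at most 41.7 mm and 7.16 degrees, less where a joint would pass 70% of its speed; a pose out of reach is approached as far as the arm can. A call with a gripper value outside its range is refused whole. The fingers move at their own pace and stop on an object; FORCE is the grip in N (left out, the last holds). Time passes only in rows, so rows that repeat a pose let the fingers close. It gives the time, the measured TCP pose, the force and the opening at its end, in the units of the state.
- manip.sense(): the state, without advancing time (a new reading comes with each control period).
- manip.snapshot(name): name is "scene" or "top"; returns a dict with "frame" (400x640x3 uint8, red, green, blue), "depth" (400x640 float32, m along the optical axis (not along the pixel's ray), 0 where there is no reading), "camera_matrix" (3x3 intrinsics, pixels), "rvec" (rotation vector, rad) and "tvec" (3), from world to camera coordinates, as OpenCV has them. Camera axes: x right, y down, z forward; pixel columns grow to the right and rows downward; lengths in m; the calibration is good to about 2 mm. A picture is of the moment at which its call begins.
- manip.sign_off(): hands the job in, once; it reports no verdict.
The state is a dict: "t": time; "q": joint angles; "qd": joint speeds; "tau": joint torques, N m; "tcp_pos": TCP position; "tool_rot": TCP orientation; "force": force on the tool from outside, world axes, zero at the start; "ft_torque": the same for the moment, N m; "finger_gap": opening from 0.0 (shut) to 1.0 (fully open).
Only numpy, scipy, OpenCV 4.12 (cv2) and the standard library are available. Lean on these libraries where they do the work, as an engineer would, in place of code of your own. Each camera call takes 0.05 s, during which the arm holds its last target.

TASK

Take the sprung tongs out of their stand by the green pads and, with the tongs, pick the medium-sized vial (24 mm across) out of the tray; the gripper and arm must not touch any vial. Hold the vial upright, about 10 cm above the middle of the lit inspection panel, and finish there, still holding it in the squeezed tongs. Leave the other two vials standing where they are and disturb nothing else on the table.

Things in the scene. Friction and masses are not known exactly. Their poses are not given: they have to be found in the camera images.
- tongs: Sprung steel tongs, 106 mm tall, 95 g, standing upright in the stand, jaws down. Origin: on their middle line, level with the undersides of the jaws; z points up to the dark hinge block (16 x 36 mm in x, y, from z 94 to 106); y is the direction in which the two arms open and close, both equally (a half turn makes no difference).
- tongs_grip (a point): Point on the tongs' middle line between the middles of their green flat grip pads, 72 mm above the tongs' origin; axes as the tongs. The pads are on the outsides of the arms, 20 mm wide in x, 26 mm tall; over both pads 56 mm (57 at their lower edges) when open, about 50 mm when the jaws are on a 24 mm vial. The jaws move about 3 times as far as the pads.
- tongs_jaws (a point): Point midway between the jaws, 12 mm above the tongs' origin, at half the jaws' height. Jaws: z 0 to 24 mm, 22 mm wide in x, 60 mm over their backs when open, with upright V grooves facing each other that centre a round thing; open, the gap is 40 mm between the groove lips, 49 mm at the groove bottoms.
- tongs_left (a joint): Turn of each tongs arm, rad: 0 fully open, about 0.11 on a 24 mm vial, 0.2 the limit. A spring holds the arms open: they start to close only when the pads are squeezed with more than about 4 to 6 N (the less the lower down the pads), and need about 7 to 10 N to reach a 24 mm vial; squeeze beyond that presses the vial, one third as strongly.
- stand: Fixed open-topped steel box that holds the tongs upright: 36 x 76 mm (x, y) outside, 44 mm high, walls and floor 4 mm; the jaws stand on its floor with about 3 mm of play in x and 4 mm in y to each side. Origin: centre of its underside. Lift the tongs straight up to clear it.
- tray: Fixed shallow steel tray, 160 x 270 mm (x, y), rim 14 mm high, walls and floor 3 mm. Origin: centre of its underside; y along its long side.
- vial_small: Smallest of three look-alike amber glass vials with a blue cap, standing upright in the tray: 16 mm diameter, 35 mm tall over the cap, straight-sided for the lowest 24 mm, about 12 g. Origin: centre of its underside, z up. The three stand in a row along the tray's y axis, about 80 mm apart, in an order that changes.
- vial_medium: Middle-sized one, the one to pick, of three look-alike amber glass vials with a blue cap, standing upright in the tray: 24 mm diameter, 45 mm tall over the cap, straight-sided for the lowest 31 mm, about 24 g. Origin: centre of its underside, z up. The three stand in a row along the tray's y axis, about 80 mm apart, in an order that changes.
- vial_large: Largest of three look-alike amber glass vials with a blue cap, standing upright in the tray: 30 mm diameter, 58 mm tall over the cap, straight-sided for the lowest 40 mm, about 45 g. Origin: centre of its underside, z up. The three stand in a row along the tray's y axis, about 80 mm apart, in an order that changes.
- panel: Fixed lit inspection panel lying on the table: grey frame 160 x 160 mm, 14.5 mm high, glowing white 140 x 140 mm top. Origin: centre of its underside.
- panel_top (a point): Centre of the panel's lit top face; z up.
- saline: Bystander: small white saline bottle with a gold cap, 52 mm diameter, 118 mm tall. Origin: centre of its underside.
- tape: Bystander: green roll of tape lying flat, 60 mm diameter, 19 mm high. Origin: centre of its underside.
- beaker: Bystander: steel beaker, 64 mm diameter, 70 mm tall. Origin: centre of its underside.

How it is judged:
On the way, in this order (a step that is already met when the one before it is completed fails the run):
1. the tongs are held by the gripper, lifted clear of their stand, with the medium vial still in the tray (z of tongs in the frame of stand above 0.044 m and contact force between the fingers and tongs above 1 N and distance of vial_medium from where it was at the start of the episode below 0.03 m), for 0.1 s.
2. the medium vial is gripped in the tongs and lifted off the tray (z of vial_medium in the frame of tray above 0.023 m and contact force between vial_medium and tongs above 0.3 N and contact force between the fingers and tongs above 1 N), for 0.1 s.
At the end, for the whole second after the job is handed in: Held still by tongs alone (over 0.5 N on it, fingers over 1 N on the tongs): the medium vial, upright within 20 degrees, underside 60 to 160 mm above the panel top, within 60 mm of its middle along both axes, tongs over 40 mm up. Other vials upright within 30 mm, bystanders within 40 mm of start (x of vial_medium in the frame of panel_top between -0.06 and 0.06 m and y of vial_medium in the frame of panel_top between -0.06 and 0.06 m and z of vial_medium in the frame of panel_top between 0.06 and 0.16 m and angle between vial_medium's own z axis and vertical below 0.35 rad and linear speed of each of vial_medium, vial_small, vial_large below 0.03 m/s and contact force between vial_medium and tongs above 0.5 N and contact force between the fingers and tongs above 1 N and contact force between each of the arm, the fingers and vial_medium below 0.2 N and z of tongs in the frame of panel_top above 0.04 m and distance of each of vial_small, vial_large from where it was at the start of the episode below 0.03 m and angle between each of vial_small, vial_large's own z axis and vertical below 0.15 rad and distance of each of saline, tape, beaker from where it was at the start of the episode below 0.04 m); the arm keeps its last pose, push and grip.
It fails at once if the arm or gripper itself touched a vial (contact force between any of the arm, the fingers and vial_small above 0.5 N or contact force between any of the arm, the fingers and vial_medium above 0.5 N or contact force between any of the arm, the fingers and vial_large above 0.5 N).
It fails at once if another vial was moved more than 30 mm or tipped (distance of any of vial_small, vial_large from where it was at the start of the episode above 0.03 m or angle between any of vial_small, vial_large's own z axis and vertical above 0.5 rad).
It fails at once if a bystander was moved more than 40 mm (distance of any of saline, tape, beaker from where it was at the start of the episode above 0.04 m).
It also fails if it takes over 42 s, if anything falls off the work surface, if the arm or the gripper's body presses on something with over 40 N, if the wrist force passes 120 N, or if a joint passes its speed limit or range.

## Working session

There is one attempt and no reset: what is moved stays moved. The work goes in short steps, Python scripts to look and compute and a shell command to move; the robot and the scene stay as the last step left them, time stands still between calls to the robot, and variables do not carry over. Pictures are saved under pics/ and viewed, and the job is handed in when it is done.

```bash
mkdir -p pics; ls
cat > h.py <<'E'
import numpy as np,cv2
from station import manip
def snap(n,tag):
    s=manip.snapshot(n); np.savez(f'{tag}.npz',**{k:np.array(v) for k,v in s.items()})
    cv2.imwrite(f'pics/{tag}.png',s['frame'][:,:,::-1]); return s
def world(s,u,v):
    K=s['camera_matrix'];R=cv2.Rodrigues(np.array(s['rvec'],float))[0];t=np.array(s['tvec']).ravel()
    d=s['depth'][v,u]
    return R.T@(d*np.linalg.inv(K)@np.array([u,v,1])-t)
def cloud(s):
    K=s['camera_matrix'];R=cv2.Rodrigues(np.array(s['rvec'],float))[0];t=np.array(s['tvec']).ravel()
    v,u=np.mgrid[0:400,0:640]
    p=np.stack([(u-K[0,2])/K[0,0],(v-K[1,2])/K[1,1],np.ones(u.shape)],-1)*s['depth'][...,None]
    return (p-t)@R
def load(tag): return dict(np.load(tag+'.npz'))
E
python3 - <<'E'
from h import *
print(manip.sense())
for n in('scene','top'):
    s=snap(n,n+'0'); print(s['camera_matrix'],s['rvec'],s['tvec'])
E
```

```text
pics
{'t': 0.0, 'q': array([ 1.09148606e+00,  5.28486139e-01,  1.43387905e+00,  1.39215505e-05,
        1.18143887e+00, -1.78486355e-01]), 'qd': array([-0.00034442,  0.00010981, -0.00039469, -0.00061857, -0.0010899 ,
       -0.00052003]), 'tau': array([ 1.29383985e-03, -4.42345011e+01, -1.78029674e+01, -2.65976942e-04,
        8.19663604e-03, -4.64935269e-06]), 'tcp_pos': array([0.18483445, 0.59633384, 0.24732873]), 'tool_rot': array([ 0.69986091, -0.10621537,  0.10570168, -0.69838397]), 'force': array([-0.0544795 , -0.24277235,  0.69085524]), 'ft_torque': array([ 0.01649211, -0.01633964, -0.03360097]), 'finger_gap': 1.000885767064425}
[[421.48503664   0.         314.09816676]
 [  0.         421.48503664 197.18675047]
 [  0.           0.           1.        ]] [ 0.98218257  2.6019567  -0.88637164] [ 0.40428958 -0.20264526  1.16399241]
[[393.17655019   0.         316.28270858]
 [  0.         393.17655019 199.65575714]
 [  0.           0.           1.        ]] [ 2.15334017 -2.10771361  0.18830775] [-0.03076028  0.53676659  0.77004172]
```

View pics/scene0.png

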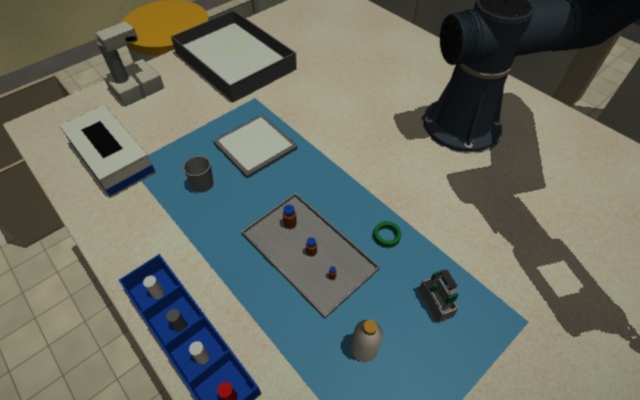

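View pics/top0.png

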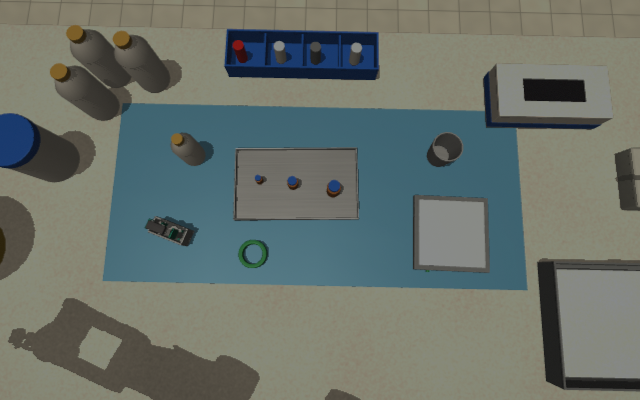

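The medium vial is the middle of the three: top (292,183), scene (311,246). The tongs are at top (170,231) and scene (440,290), the panel at top (451,233). Next I'll take measurements and enlarge the tongs.

Run:
```python
from h import *
t=load('top0');s=load('scene0')
P=cloud(t);Q=cloud(s)
for n,(u,v) in dict(small=(258,179),med=(292,182),large=(334,187),panel=(451,233),tape=(252,242),sal=(178,140),table=(300,250),hinge=(156,228)).items(): print(n,P[v,u].round(4))
for n,(u,v) in dict(small=(332,269),med=(311,241),large=(289,210),panel=(256,146),hinge=(440,280)).items(): print('s',n,Q[v,u].round(4))
a=cv2.resize(t['frame'][205:255,135:205],None,fx=8,fy=8,interpolation=2)[:,:,::-1]
b=cv2.resize(s['frame'][260:330,410:470],None,fx=8,fy=8,interpolation=2)[:,:,::-1]
a=cv2.convertScaleAbs(a,alpha=1.8);b=cv2.convertScaleAbs(b,alpha=1.8)
cv2.imwrite('pics/ct.png',a);cv2.imwrite('pics/cs.png',b)
for n,X,sl in (('top',P,(slice(205,255),slice(135,205))),('sc',Q,(slice(255,330),slice(405,475)))):
    p=X[sl].reshape(-1,3)
    for lo,hi in((.092,.102),(.102,.115),(.035,.052)):
        m=p[(p[:,2]>lo)&(p[:,2]<hi)]
        if len(m)>4:
            r=cv2.minAreaRect(m[:,:2].astype(np.float32)*1000); print(n,lo,len(m),m.mean(0).round(4),r,m[:,2].max())
```

```text
small [0.5807 0.1053 0.0379]
med [0.5727 0.0321 0.0517]
large [ 0.5614 -0.055   0.064 ]
panel [ 0.477  -0.3077  0.0155]
tape [0.4485 0.1142 0.0203]
sal [0.6366 0.252  0.1183]
table [0.4348 0.0134 0.0024]
hinge [0.4652 0.282  0.1108]
s small [0.5837 0.1074 0.0371]
s med [0.5762 0.0343 0.0475]
s large [ 0.565  -0.0512  0.0591]
s panel [ 0.481  -0.2937  0.0143]
s hinge [0.4431 0.268  0.0435]
top 0.092 37 [0.4616 0.2665 0.0965] ((468.54071044921875, 283.1355895996094), (48.70290756225586, 12.89713191986084), 66.3886489868164) 0.10163636513438778
top 0.102 181 [0.4677 0.2836 0.109 ] ((467.7488098144531, 284.4000244140625), (35.962013244628906, 18.992116928100586), 69.77314758300781) 0.11339888469126777
top 0.035 236 [0.4652 0.2774 0.0431] ((468.08740234375, 284.6957702636719), (77.18138122558594, 36.008140563964844), 70.02912139892578) 0.051563092151389475
sc 0.092 52 [0.4717 0.2952 0.0965] ((468.9051818847656, 285.9288635253906), (47.6788215637207, 14.93365478515625), 75.5755386352539) 0.10179248196680603
sc 0.102 198 [0.468  0.2873 0.1075] ((467.0068359375, 286.3861083984375), (35.98904800415039, 20.395254135131836), 66.5517578125) 0.11114612715949777
sc 0.035 338 [0.4703 0.2895 0.0412] ((466.62371826171875, 287.0643310546875), (76.24174499511719, 37.39752197265625), 68.847900390625) 0.05164276839840409
```

```bash
ls pics
```

```text
cs.png
ct.png
scene0.png
top0.png
```

View pics/ct.png

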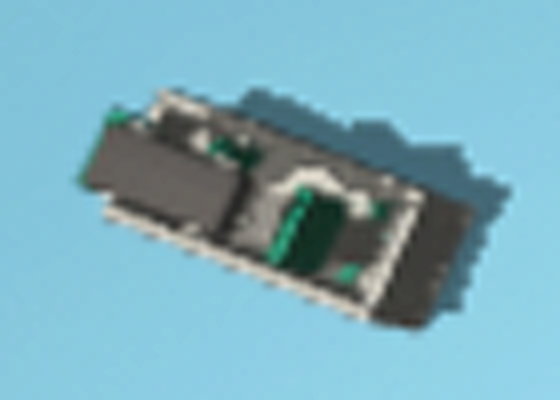

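View pics/cs.png

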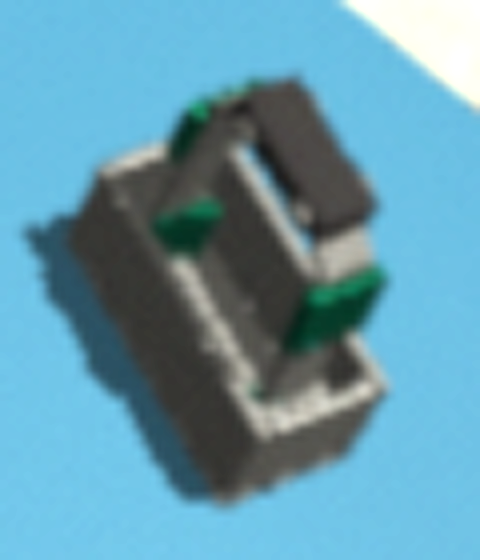

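```bash
cat >> h.py <<'E'
from scipy.spatial.transform import Rotation as Ro
def plan(xy_z,ang):
    """print total shift (cm, tool axes) and turn for target tcp and heading ang(deg) of tool z (mod 180), tool y down"""
    s=manip.sense();R=Ro.from_quat(s['tool_rot']);p=s['tcp_pos']
    best=None
    for a in(ang,ang+180):
        z=np.array([np.cos(np.radians(a)),np.sin(np.radians(a)),0]);y=np.array([0,0,-1.]);x=np.cross(y,z)
        rv=(R.inv()*Ro.from_matrix(np.array([x,y,z]).T)).as_rotvec()
        if best is None or abs(rv).max()<abs(best).max(): best=rv
    print('tcp',p.round(4),'z ax',R.as_matrix()[:,2].round(3),'y ax',R.as_matrix()[:,1].round(3),'q',s['q'].round(3),'gap mm',s['finger_gap']*85.4,'F',s['force'].round(2),'t',s['t'])
    print('shift cm',(R.inv().apply(np.array(xy_z)-p)*100).round(2),'turn',best.round(3))
E
python3 - <<'E'
from h import *
plan([.4675,.2855,.20],69.5)
t=load('top0');P=cloud(t)
# panel & tray & vials
f=t['frame'].astype(int)
m=(f[...,2]-f[...,0]>60)&(P[...,2]>.03)&(P[...,2]<.075)
for u0,u1 in((245,270),(280,305),(320,350)):
    mm=m.copy();mm[:,:u0]=0;mm[:,u1:]=0;mm[:160]=0;mm[210:]=0
    q=P[mm];print(len(q),q.mean(0).round(4),q.min(0).round(4),q.max(0).round(4))
Q=cloud(load('scene0'));f=load('scene0')['frame'].astype(int)
m=(f[...,2]-f[...,0]>50)&(Q[...,2]>.03)&(Q[...,2]<.075)
for u0,u1,v0,v1 in((325,340,260,280),(303,320,232,252),(280,298,200,222)):
    mm=m.copy();mm[:,:u0]=0;mm[:,u1:]=0;mm[:v0]=0;mm[v1:]=0
    q=Q[mm];print('s',len(q),q.mean(0).round(4),q.min(0).round(4),q.max(0).round(4))
q=P[190:275,405:495].reshape(-1,3);q=q[(q[:,2]>.008)&(q[:,2]<.022)];print(cv2.minAreaRect(q[:,:2].astype(np.float32)*1000))
E
```

```text
tcp [0.1849 0.5964 0.2474] z ax [ 0.296  0.955 -0.002] y ax [-0.001 -0.002 -1.   ] q [ 1.092  0.528  1.434 -0.     1.181 -0.179] gap mm 85.1623562143829 F [-0.49  0.62  0.35] t 0.1
shift cm [ 36.21   4.77 -21.31] turn [ 0.002  0.057 -0.   ]
21 [0.5846 0.1071 0.0383] [0.5805 0.103  0.0359] [0.5894 0.1119 0.0407]
55 [0.5772 0.0332 0.0484] [0.5687 0.0259 0.0459] [0.5866 0.0409 0.0517]
94 [ 0.5658 -0.0545  0.0613] [ 0.5555 -0.0654  0.0573] [ 0.5775 -0.0447  0.0651]
s 24 [0.583  0.1076 0.0367] [0.5776 0.1026 0.0333] [0.5876 0.1128 0.04  ]
s 53 [0.5767 0.0341 0.0467] [0.5679 0.0253 0.0432] [0.5853 0.0429 0.0498]
s 77 [ 0.5644 -0.0535  0.0597] [ 0.5533 -0.0647  0.0564] [ 0.5759 -0.0411  0.062 ]
((476.73541259765625, -308.8404235839844), (161.30767822265625, 163.27682495117188), 88.88915252685547)
```

```bash
python3 -m handwheel '[2,0.2,-1,0,0.01,0,8.5, 5,0.6,-3,0,0.02,0,8.5, 9,1.2,-5.3,0,0.03,0,8.5, 13.2,1.8,-7.8,0,0.04,0,8.5, 17.4,2.3,-10.3,0,0.05,0,8.5, 21.6,2.9,-12.8,0,0.057,0,8.5, 25.6,3.4,-15.2,0,0.057,0,8.5, 29.5,3.9,-17.4,0,0.057,0,8.5, 33,4.4,-19.4,0,0.057,0,8.5, 35.2,4.7,-20.7,0,0.057,0,8.5]' 20; python3 -m handwheel '[0.6,0,-0.4,0,0,0,8.5, 1,0.1,-0.6,0,0,0,8.5, 1,0.1,-0.6,0,0,0,8.5, 1,0.1,-0.6,0,0,0,8.5]'
python3 - <<'E'
from h import *
plan([.4675,.2855,.076],69.5)
snap('top','top1');s=snap('scene','scene1')
cv2.imwrite('pics/s1.png',cv2.convertScaleAbs(cv2.resize(s['frame'][190:350,350:550],None,fx=4,fy=3.7)[:,:,::-1],alpha=1.5))
E
```

```text
t: 0.93
tcp_pos: [0.448, 0.3072, 0.2031]
tool_rot: [0.696, -0.126, 0.126, -0.696]
force: [0.6, 1.1, -0.2]
finger_gap: 0.993
t: 1.27
tcp_pos: [0.4535, 0.3003, 0.2024]
tool_rot: [0.696, -0.126, 0.125, -0.696]
force: [0.2, 0.8, 0.8]
finger_gap: 0.998
tcp [0.4535 0.3003 0.2024] z ax [ 0.35   0.937 -0.   ] y ax [-0.001  0.    -1.   ] q [ 3.790e-01  4.800e-01  1.684e+00  1.000e-03  9.790e-01 -8.350e-01] gap mm 85.26064569150383 F [0.17 0.78 0.82] t 1.2667
shift cm [ 1.85 12.63 -0.9 ] turn [ 0.     0.    -0.001]
```

View pics/s1.png

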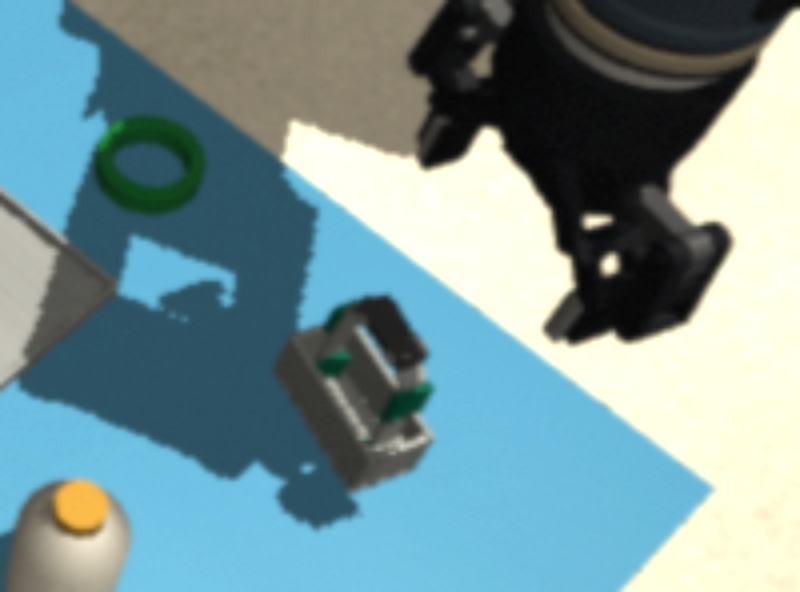

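View pics/top1.png

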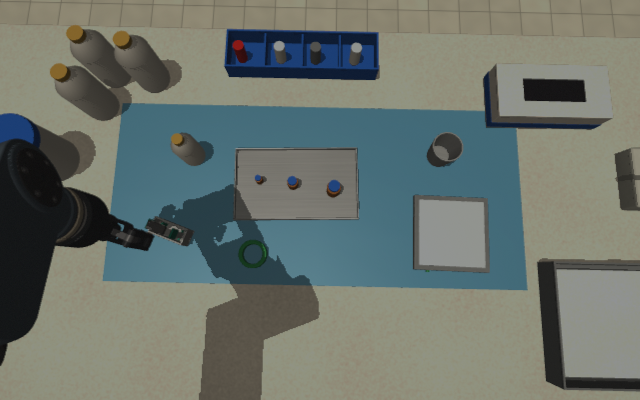

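Run:
```python
from h import *
for n in('top1','scene1'):
    P=cloud(load(n)).reshape(-1,3)
    m=(P[:,2]>.17)&(P[:,2]<.215)&(abs(P[:,0]-.4535)<.1)&(abs(P[:,1]-.3)<.1)
    q=P[m]; z=np.array([.35,.937,0]);x=np.array([-.937,.35,0]);d=q-[.4535,.3003,0]
    a=d@z;b=d@x
    print(n,len(q),'z min',q[:,2].min())
    for sg in(1,-1):
        k=a*sg>0;print(sg,k.sum(), a[k].min().round(3),a[k].max().round(3),b[k].min().round(3),b[k].max().round(3),q[k,2].min().round(3))
```

```text
top1 5 z min 0.20694386453465746Traceback (most recent call last):
  File "<stdin>", line 9, in <module>
    return umr_minimum(a, axis, None, out, keepdims, initial, where)
ValueError: zero-size array to reduction operation minimum which has no identity
```

Run:
```python
from h import *
for n in('top1','scene1'):
    P=cloud(load(n)).reshape(-1,3)
    for lo in np.arange(.16,.32,.015):
        m=(P[:,2]>lo)&(P[:,2]<lo+.015)&(abs(P[:,0]-.4535)<.12)&(abs(P[:,1]-.3)<.12)
        q=P[m]; z=np.array([.35,.937,0]);x=np.array([-.937,.35,0]);d=q-[.4535,.3003,0]
        if len(q)>2: a=d@z;b=d@x;print(n,lo.round(3),len(q),(a.min().round(3),a.max().round(3),b.min().round(3),b.max().round(3)))
```

```text
top1 0.205 6 (np.float64(-0.049), np.float64(-0.042), np.float64(-0.012), np.float64(-0.011))
top1 0.235 22 (np.float64(-0.073), np.float64(-0.04), np.float64(-0.015), np.float64(0.01))
top1 0.25 168 (np.float64(-0.074), np.float64(-0.028), np.float64(-0.018), np.float64(0.012))
top1 0.265 208 (np.float64(-0.072), np.float64(-0.018), np.float64(-0.018), np.float64(0.016))
top1 0.28 199 (np.float64(-0.071), np.float64(-0.014), np.float64(-0.021), np.float64(0.018))
top1 0.295 380 (np.float64(-0.069), np.float64(-0.026), np.float64(-0.015), np.float64(0.012))
top1 0.31 215 (np.float64(-0.038), np.float64(-0.002), np.float64(-0.039), np.float64(0.035))
scene1 0.19 36 (np.float64(-0.048), np.float64(0.051), np.float64(-0.01), np.float64(0.011))
scene1 0.205 146 (np.float64(-0.054), np.float64(0.058), np.float64(-0.011), np.float64(0.012))
scene1 0.22 124 (np.float64(-0.053), np.float64(0.058), np.float64(-0.011), np.float64(0.012))
scene1 0.235 242 (np.float64(-0.071), np.float64(0.076), np.float64(-0.013), np.float64(0.013))
scene1 0.25 556 (np.float64(-0.071), np.float64(0.076), np.float64(-0.017), np.float64(0.013))
scene1 0.265 427 (np.float64(-0.069), np.float64(0.074), np.float64(-0.019), np.float64(0.014))
scene1 0.28 489 (np.float64(-0.068), np.float64(0.072), np.float64(-0.02), np.float64(0.013))
scene1 0.295 553 (np.float64(-0.066), np.float64(0.071), np.float64(-0.013), np.float64(0.014))
scene1 0.31 268 (np.float64(-0.027), np.float64(0.04), np.float64(-0.037), np.float64(0.017))
```

```bash
python3 -m handwheel '[0.8,0,-0.5,0,0,0,8.5, 1.7,0.5,-0.8,0,0,0,8.5, 1.9,1.5,-0.95,0,0,0,8.5, 1.9,3,-0.95,0,0,0,8.5, 1.9,4,-0.95,0,0,0,8.5, 1.9,4.5,-0.95,0,0,0,8.5, 1.9,4.5,-0.95,0,0,0,8.5]'
python3 - <<'E'
from h import *
plan([.4678,.2848,.071],69.5)
s=snap('scene','scene2')
cv2.imwrite('pics/s2.png',cv2.convertScaleAbs(cv2.resize(s['frame'][190:350,350:550],None,fx=4,fy=3.7)[:,:,::-1],alpha=1.5))
s=snap('top','top2')
cv2.imwrite('pics/t2.png',cv2.convertScaleAbs(cv2.resize(s['frame'][180:280,80:230],None,fx=5,fy=5)[:,:,::-1],alpha=1.5))
E
```

```text
t: 1.95
tcp_pos: [0.4679, 0.2838, 0.1557]
tool_rot: [0.696, -0.127, 0.125, -0.695]
force: [0.5, -0.3, -0.3]
finger_gap: 0.994
tcp [0.4679 0.2838 0.1557] z ax [ 0.35   0.937 -0.002] y ax [-0.004 -0.001 -1.   ] q [ 0.341  0.554  1.713  0.     0.878 -0.872] gap mm 84.91274357438564 F [ 0.55 -0.31 -0.34] t 1.95
shift cm [-0.02  8.47  0.12] turn [ 0.002 -0.    -0.003]
```

View pics/s2.png

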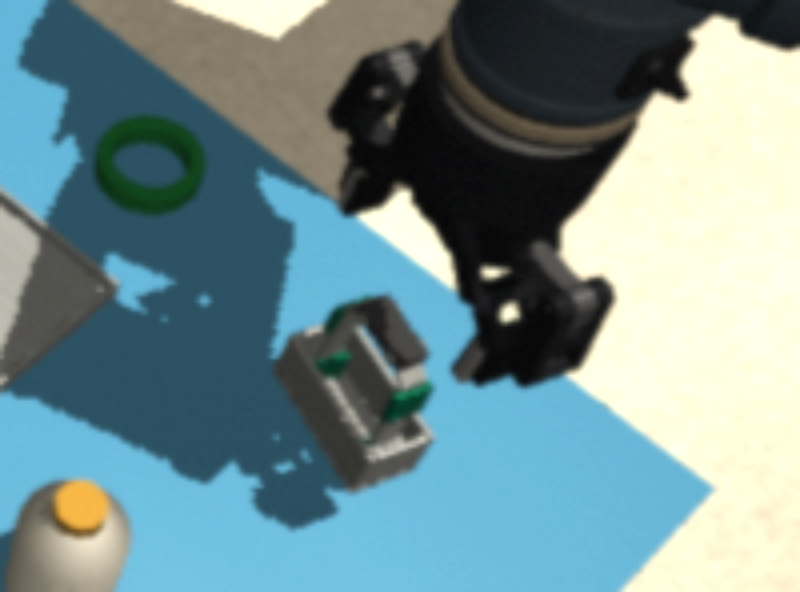

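View pics/t2.png

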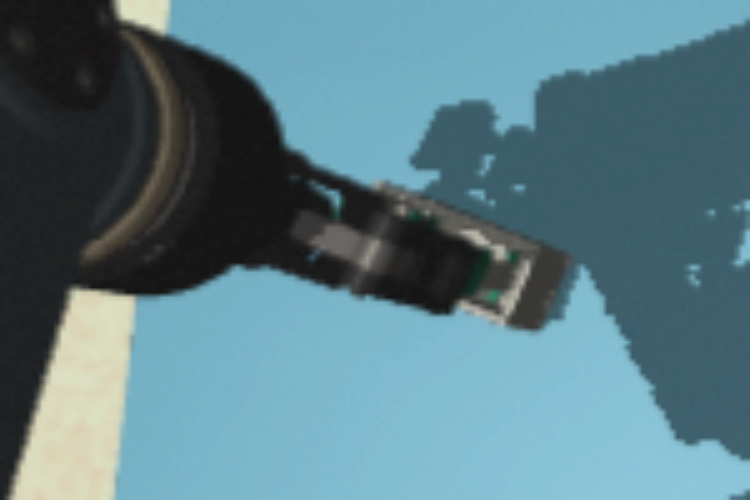

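The fingers line up with the pads in both views, with the gripper above and clear of the hinge. Going down.

```bash
python3 -m handwheel '[0,1,0,0,0,0,8.5, 0,2.5,0,0,0,0,8.5, 0,4,0,0,0,0,8.5, 0,5.5,0.05,0,0,0,8.5, 0,7,0.05,0,0,0,8.5, 0,8,0.05,0,0,0,8.5, 0,8.5,0.05,0,0,0,8.5, 0,8.5,0.05,0,0,0,8.5, 0,8.5,0.05,0,0,0,8.5]'
python3 - <<'E'
from h import *
plan([.4678,.2848,.071],69.5)
s=snap('scene','scene3')
cv2.imwrite('pics/s3.png',cv2.convertScaleAbs(cv2.resize(s['frame'][220:340,370:530],None,fx=5,fy=5)[:,:,::-1],alpha=1.8))
E
```

```text
t: 2.8
tcp_pos: [0.4693, 0.2848, 0.0727]
tool_rot: [-0.696, 0.126, -0.126, 0.696]
force: [0.1, 0.4, -0.6]
finger_gap: 0.994
tcp [0.4693 0.2848 0.0727] z ax [0.35  0.937 0.   ] y ax [ 0.  0. -1.] q [ 0.342  0.692  1.757 -0.     0.692 -0.871] gap mm 84.88115156357101 F [ 0.12  0.42 -0.59] t 2.8
shift cm [-0.14  0.17 -0.05] turn [-0.  0.  0.]
```

View pics/s3.png

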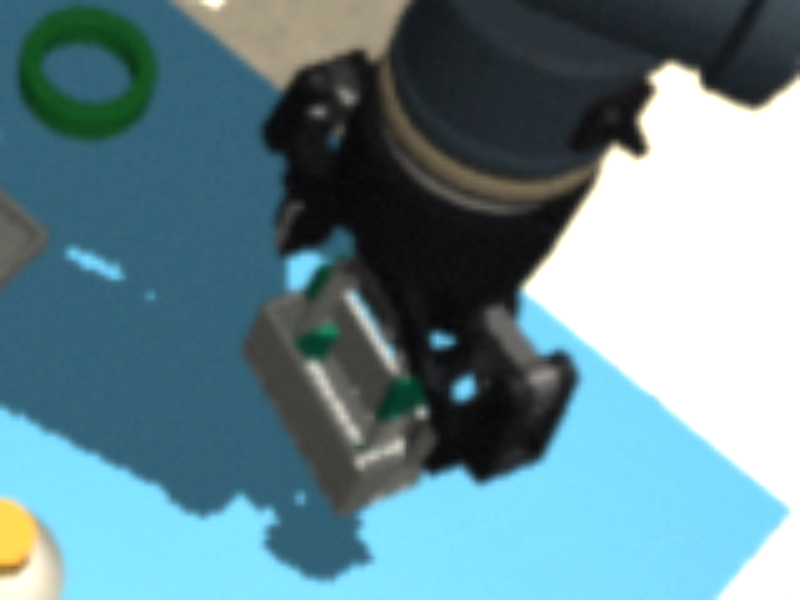

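```bash
python3 -m handwheel '[-0.1,0.1,0,0,0,0,7, -0.1,0.1,0,0,0,0,6, -0.1,0.1,0,0,0,0,5.4, -0.1,0.1,0,0,0,0,5.4, -0.1,0.1,0,0,0,0,5.4, -0.1,0.1,0,0,0,0,5.4, -0.1,0.1,0,0,0,0,5.4, -0.1,0.1,0,0,0,0,5.4]' 20
python3 - <<'E'
from h import *
plan([.4678,.2848,.071],69.5)
s=snap('scene','scene4')
cv2.imwrite('pics/s4.png',cv2.convertScaleAbs(cv2.resize(s['frame'][220:340,370:530],None,fx=5,fy=5)[:,:,::-1],alpha=1.8))
E
```

```text
t: 3.52
tcp_pos: [0.4687, 0.2853, 0.0727]
tool_rot: [-0.696, 0.125, -0.126, 0.696]
force: [-0.7, 0.1, 6.0]
finger_gap: 0.635
tcp [0.4687 0.2853 0.0727] z ax [0.35  0.937 0.001] y ax [ 0.002  0.001 -1.   ] q [ 0.343  0.692  1.759 -0.     0.689 -0.87 ] gap mm 54.22878758326686 F [-0.69  0.07  5.95] t 3.5167
shift cm [-0.07  0.17 -0.07] turn [-0.001  0.     0.001]
```

View pics/s4.png

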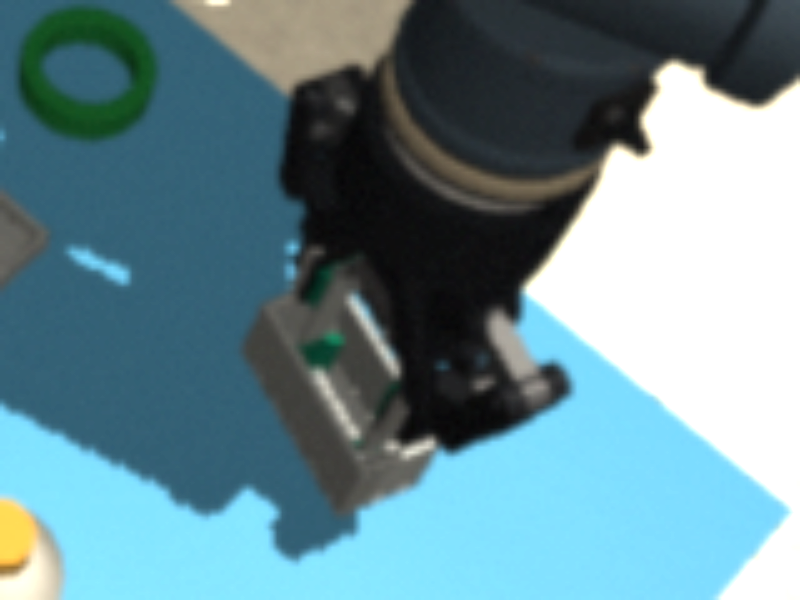

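```bash
python3 -m handwheel '[-0.1,-0.3,0,0,0,0,5.4, -0.1,-1,0,0,0,0,5.4, -0.1,-2,0,0,0,0,5.4, -0.1,-3.2,0,0,0,0,5.4, -0.1,-4.5,0,0,0,0,5.4, -0.1,-6,0,0,0,0,5.4, -0.1,-7.5,0,0,0,0,5.4, -0.1,-9,0,0,0,0,5.4, -0.1,-10,0,0,0,0,5.4, -0.1,-10,0,0,0,0,5.4]'
python3 - <<'E'
from h import *
plan([.577,.034,.19],30)
s=snap('scene','scene5')
cv2.imwrite('pics/s5.png',cv2.convertScaleAbs(cv2.resize(s['frame'][180:340,370:570],None,fx=4,fy=3.7)[:,:,::-1],alpha=1.8))
E
```

```text
t: 4.4
tcp_pos: [0.4686, 0.286, 0.1743]
tool_rot: [-0.695, 0.124, -0.127, 0.697]
force: [0.6, 0.0, -0.2]
finger_gap: 0.635
tcp [0.4686 0.286  0.1743] z ax [0.35  0.937 0.003] y ax [ 0.005  0.002 -1.   ] q [ 0.344  0.525  1.7    0.     0.911 -0.869] gap mm 54.266118562587984 F [ 0.56  0.04 -0.2 ] t 4.4
shift cm [ 18.99  -1.57 -19.8 ] turn [-0.005  0.69   0.003]
```

View pics/s5.png

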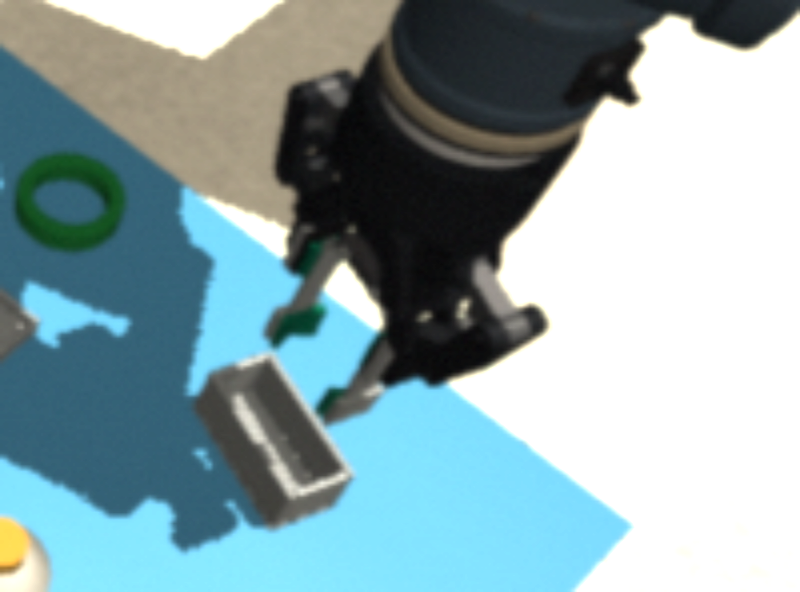

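The tongs are out of the stand and upright, with open jaws at (300,320) and (345,400). Next, over the medium vial.

```bash
python3 -m handwheel '[1,-0.5,-1,0,0.04,0,5.4, 3,-1,-3,0,0.1,0,5.4, 5.5,-1.5,-5.7,0,0.2,0,5.4, 8,-1.6,-8.3,0,0.3,0,5.4, 10.5,-1.6,-11,0,0.4,0,5.4, 13,-1.6,-13.6,0,0.5,0,5.4, 15.5,-1.6,-16.2,0,0.59,0,5.4, 17.5,-1.6,-18.3,0,0.65,0,5.4, 19,-1.6,-19.8,0,0.69,0,5.4, 19,-1.6,-19.8,0,0.69,0,5.4]'; python3 -m handwheel '[0,0,0,0,0,0,5.4, 0,0,0,0,0,0,5.4, 0,0,0,0,0,0,5.4]';  python3 - <<'E'
from h import *
plan([.577,.034,.12],30)
s=snap('scene','scene6')
cv2.imwrite('pics/s6.png',cv2.convertScaleAbs(cv2.resize(s['frame'][130:300,220:420],None,fx=4,fy=3.5)[:,:,::-1],alpha=1.8))
s=snap('top','top6')
cv2.imwrite('pics/t6.png',cv2.convertScaleAbs(cv2.resize(s['frame'][120:240,210:370],None,fx=5,fy=5)[:,:,::-1],alpha=1.8))
E
```

```text
t: 5.28
tcp_pos: [0.5779, 0.0291, 0.1866]
tool_rot: [0.612, -0.355, 0.356, -0.611]
force: [0.4, -0.1, -0.2]
finger_gap: 0.63
t: 5.53
tcp_pos: [0.5747, 0.0345, 0.1869]
tool_rot: [0.613, -0.354, 0.353, -0.612]
force: [-0.1, 0.9, -0.9]
finger_gap: 0.628
tcp [0.5747 0.0345 0.1869] z ax [ 0.866  0.501 -0.002] y ax [-0.002  0.001 -1.   ] q [-0.134  0.54   1.617  0.     0.986 -0.659] gap mm 53.618235579196416 F [-0.12  0.87 -0.93] t 5.5333
shift cm [0.17 6.69 0.18] turn [ 0.002  0.001 -0.002]
```

View pics/s6.png

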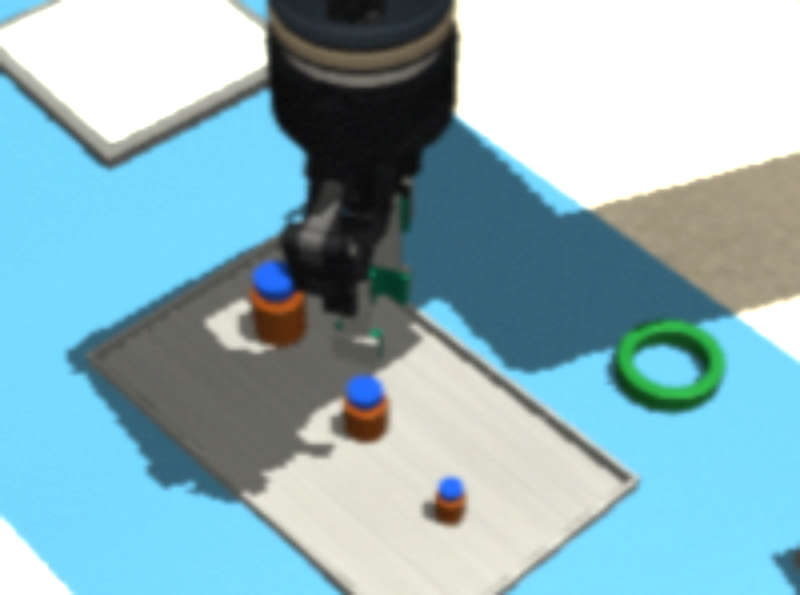

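View pics/t6.png

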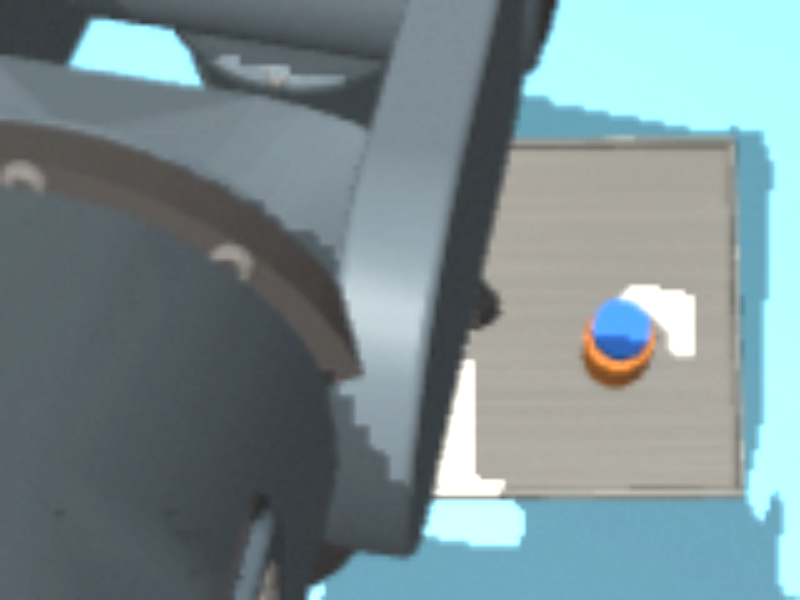

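```bash
python3 -m handwheel '[0.2,0.5,0.15,0,0,0,5.4, 0.2,1.8,0.15,0,0,0,5.4, 0.2,3.4,0.15,0,0,0,5.4, 0.2,4.7,0.15,0,0,0,5.4, 0.2,5.5,0.15,0,0,0,5.4, 0.2,5.5,0.15,0,0,0,5.4, 0.2,5.5,0.15,0,0,0,5.4]';  python3 - <<'E'
from h import *
plan([.577,.0335,.077],30)
s=snap('scene','scene7')
cv2.imwrite('pics/s7.png',cv2.convertScaleAbs(cv2.resize(s['frame'][190:270,260:360],None,fx=8,fy=7.5,interpolation=2)[:,:,::-1],alpha=1.8))
E
```

```text
t: 6.22
tcp_pos: [0.578, 0.0327, 0.1322]
tool_rot: [0.612, -0.354, 0.353, -0.612]
force: [-0.0, -0.8, -2.1]
finger_gap: 0.632
tcp [0.578  0.0327 0.1322] z ax [ 0.866  0.5   -0.001] y ax [-0.001  0.    -1.   ] q [-0.136  0.623  1.65   0.     0.87  -0.66 ] gap mm 53.98888845923811 F [-0.02 -0.78 -2.09] t 6.2167
shift cm [-0.11  5.52 -0.04] turn [ 0.001 -0.    -0.001]
```

View pics/s7.png

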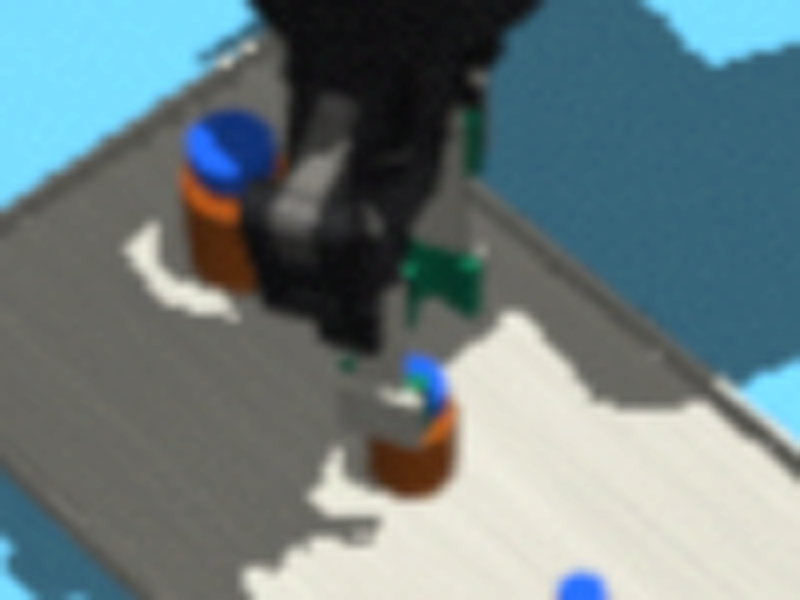

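Run:
```python
from h import *
s=load('scene7');P=cloud(s).reshape(-1,3);f=s['frame'].reshape(-1,3).astype(int)
z=np.array([.866,.5,0]);x=np.array([.5,-.866,0])
c=np.array([.578,.0327,0])
d=P-c;a=d@z;b=d@x
for lo in(.03,.036,.042,.048,.054,.06,.066,.072,.078,.084,.09,.1):
    m=(P[:,2]>lo)&(P[:,2]<lo+.006)&(abs(a)<.05)&(abs(b)<.03)
    for sg in(1,-1):
        k=m&(a*sg>0)
        if k.sum(): print(lo,sg,k.sum(),'a',a[k].min().round(3),a[k].max().round(3),'b',b[k].min().round(3),b[k].max().round(3),f[k].mean(0).round())
```

```text
0.03 1 9 a 0.002 0.011 b -0.014 -0.002 [73. 42. 21.]
0.03 -1 5 a -0.008 -0.001 b -0.013 -0.011 [100.  68.  49.]
0.036 1 1 a 0.005 0.005 b -0.011 -0.011 [81. 47. 26.]
0.036 -1 1 a -0.0 -0.0 b -0.011 -0.011 [86. 49. 37.]
0.042 1 4 a 0.001 0.006 b -0.012 -0.009 [39. 41. 62.]
0.042 -1 14 a -0.011 -0.0 b -0.011 0.0 [ 45.  70. 121.]
0.048 -1 2 a -0.006 -0.005 b -0.008 -0.003 [ 26.  68. 132.]
0.06 1 11 a 0.021 0.027 b -0.015 0.006 [55. 44. 36.]
0.06 -1 7 a -0.021 -0.017 b -0.016 -0.0 [33. 44. 39.]
0.066 1 17 a 0.02 0.028 b -0.015 0.007 [49. 48. 44.]
0.066 -1 17 a -0.022 -0.017 b -0.015 0.002 [13. 36. 28.]
0.072 1 17 a 0.026 0.028 b -0.015 0.007 [49. 49. 46.]
0.072 -1 15 a -0.022 -0.017 b -0.016 0.002 [ 9. 34. 26.]
0.078 1 16 a 0.017 0.029 b -0.015 0.007 [44. 51. 51.]
0.078 -1 17 a -0.023 -0.016 b -0.015 0.003 [12. 38. 29.]
0.084 1 38 a 0.018 0.03 b -0.015 0.007 [58. 67. 65.]
0.084 -1 26 a -0.027 -0.017 b -0.015 0.004 [32. 49. 41.]
0.09 1 10 a 0.024 0.027 b -0.01 0.0 [52. 56. 52.]
0.09 -1 11 a -0.024 -0.021 b -0.01 0.002 [48. 48. 45.]
0.1 1 6 a 0.024 0.026 b -0.01 0.0 [46. 49. 55.]
0.1 -1 10 a -0.024 -0.021 b -0.01 0.0 [50. 49. 46.]
```

```bash
python3 -m handwheel '[0.2,0.2,-0.15,0,0,0,5.4, 0.2,0.7,-0.15,0,0,0,5.4, 0.2,1.5,-0.15,0,0,0,5.4, 0.2,2.3,-0.15,0,0,0,5.4, 0.2,3.1,-0.15,0,0,0,5.4, 0.2,3.1,-0.15,0,0,0,5.4]';  python3 - <<'E'
from h import *
plan([.578,.032,.077],30)
s=snap('scene','scene8')
cv2.imwrite('pics/s8.png',cv2.convertScaleAbs(cv2.resize(s['frame'][190:270,260:360],None,fx=8,fy=7.5,interpolation=2)[:,:,::-1],alpha=1.8))
E
```

```text
t: 6.77
tcp_pos: [0.5764, 0.0301, 0.0994]
tool_rot: [0.613, -0.355, 0.352, -0.612]
force: [0.5, -0.5, -1.9]
finger_gap: 0.633
tcp [0.5764 0.0301 0.0994] z ax [ 0.866  0.499 -0.003] y ax [-0.004  0.001 -1.   ] q [-0.141  0.673  1.67  -0.     0.803 -0.664] gap mm 54.04383711916909 F [ 0.51 -0.45 -1.87] t 6.7667
shift cm [-0.08  2.24  0.24] turn [ 0.003 -0.001 -0.002]
```

View pics/s8.png

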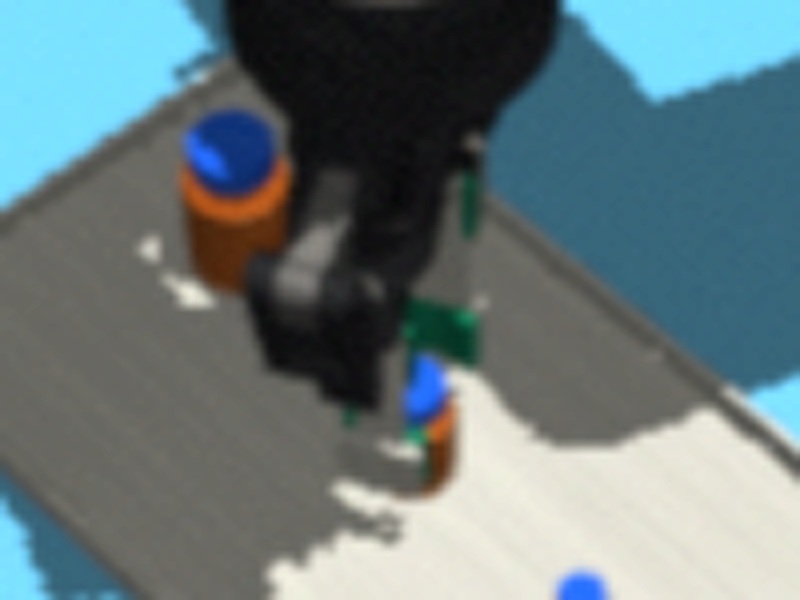

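Run:
```python
from h import *
s=load('scene8');P=cloud(s).reshape(-1,3);f=s['frame'].reshape(-1,3).astype(int)
z=np.array([.866,.5,0]);x=np.array([.5,-.866,0])
c=np.array([.5764,.0301,0])
d=P-c;a=d@z;b=d@x
print('vial rel', (np.array([.5767,.0341,0])-c)@z,(np.array([.5767,.0341,0])-c)@x)
blue=(f[:,2]-f[:,0]>40)
for lo in np.arange(.024,.08,.006):
    m=(P[:,2]>lo)&(P[:,2]<lo+.006)&(abs(a)<.05)&(abs(b)<.03)
    for n,k in(('+',m&(a>.013)&~blue),('-',m&(a<-.013)&~blue),('blue',m&blue)):
        if k.sum(): print(lo.round(3),n,k.sum(),'a',a[k].min().round(4),a[k].max().round(4),'b',b[k].min().round(4),b[k].max().round(4),f[k].mean(0).round())
```

```text
vial rel 0.0022597999999999716 -0.0033140000000000166
0.024 + 2 a 0.0262 0.0262 b -0.003 0.0037 [86. 86. 81.]
0.03 + 14 a 0.0205 0.0275 b -0.0145 0.0059 [63. 60. 55.]
0.03 - 15 a -0.0247 -0.0167 b -0.0148 0.001 [28. 46. 39.]
0.036 + 14 a 0.0202 0.0277 b -0.0144 0.0056 [50. 49. 45.]
0.036 - 12 a -0.0248 -0.0173 b -0.0151 0.0013 [14. 37. 28.]
0.042 + 18 a 0.0196 0.0282 b -0.0145 0.005 [49. 49. 45.]
0.042 - 15 a -0.0234 -0.0171 b -0.0152 0.0014 [10. 36. 27.]
0.042 blue 28 a -0.0076 0.0115 b -0.0124 -0.0033 [ 29.  58. 117.]
0.048 + 26 a 0.0168 0.0289 b -0.0149 0.0072 [61. 63. 58.]
0.048 - 20 a -0.0259 -0.0183 b -0.015 0.0038 [20. 44. 35.]
0.048 blue 5 a -0.0037 0.0128 b -0.0079 -0.0042 [ 20.  56. 122.]
0.054 + 22 a 0.0183 0.0281 b -0.0145 0.0069 [59. 64. 57.]
0.054 - 18 a -0.0258 -0.0174 b -0.0148 0.0024 [38. 52. 44.]
0.06 + 9 a 0.023 0.0261 b -0.0096 0.0012 [48. 51. 48.]
0.06 - 9 a -0.023 -0.0213 b -0.0108 0.0 [50. 50. 47.]
0.066 + 5 a 0.0247 0.0261 b -0.0097 -0.0016 [46. 48. 49.]
0.066 - 5 a -0.0229 -0.0214 b -0.0108 -0.0025 [50. 50. 47.]
0.072 + 1 a 0.0249 0.0249 b -0.0098 -0.0098 [41. 51. 78.]
0.072 - 7 a -0.0236 -0.0203 b -0.009 -0.0028 [49. 48. 46.]
0.078 - 4 a -0.0216 -0.0205 b -0.0091 -0.0047 [49. 49. 46.]
```

The jaws are centred on the vial to about 1 mm in the same camera, and the vial hasn't moved. Going down the last 2.3 cm, then squeezing.

```bash
python3 -m handwheel '[0,0.5,0,0,0,0,5.4, 0,1.2,0,0,0,0,5.4, 0,1.9,0,0,0,0,5.4, 0,2.3,0,0,0,0,5.4, 0,2.3,0,0,0,0,5.4, 0,2.3,0,0,0,0,5.4]';  python3 - <<'E'
from h import *
plan([.577,.032,.077],30)
s=snap('scene','scene9')
cv2.imwrite('pics/s9.png',cv2.convertScaleAbs(cv2.resize(s['frame'][190:270,260:360],None,fx=8,fy=7.5,interpolation=2)[:,:,::-1],alpha=1.8))
E
```

```text
t: 7.32
tcp_pos: [0.5776, 0.03, 0.0781]
tool_rot: [0.612, -0.354, 0.353, -0.612]
force: [-0.0, -0.4, -1.4]
finger_gap: 0.631
tcp [0.5776 0.03   0.0781] z ax [ 0.866  0.5   -0.001] y ax [-0.001  0.    -1.   ] q [-0.141  0.708  1.678 -0.     0.757 -0.664] gap mm 53.91622727675159 F [-0.04 -0.38 -1.42] t 7.3167
shift cm [-0.2   0.11  0.05] turn [ 0.001 -0.001 -0.001]
```

View pics/s9.png

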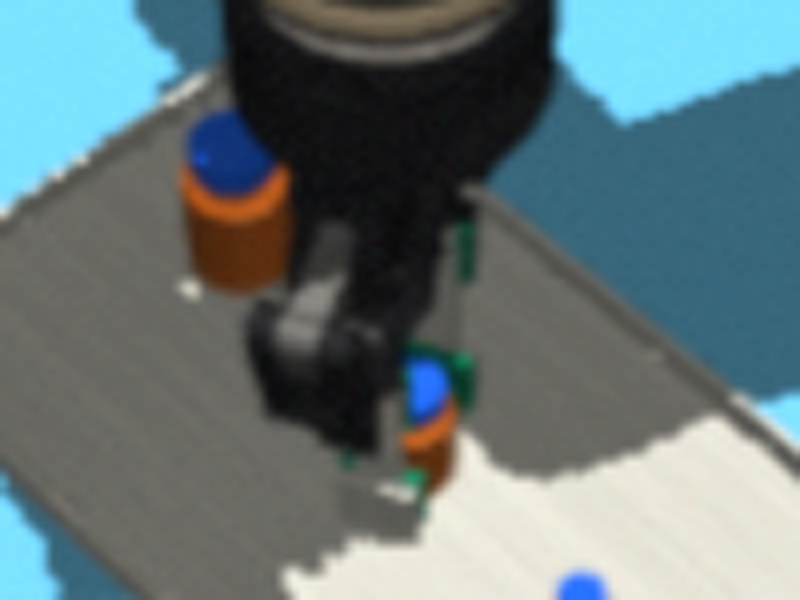

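```bash
python3 -m handwheel '[0,0,0,0,0,0,5.2, 0,0,0,0,0,0,5.0, 0,0,0,0,0,0,4.8, 0,0,0,0,0,0,4.6, 0,0,0,0,0,0,4.6, 0,0,0,0,0,0,4.6, 0,0,0,0,0,0,4.6, 0,0,0,0,0,0,4.6]' 25;  python3 - <<'E'
from h import *
plan([.577,.032,.077],30)
s=snap('scene','scene10')
cv2.imwrite('pics/s10.png',cv2.convertScaleAbs(cv2.resize(s['frame'][190:270,260:360],None,fx=8,fy=7.5,interpolation=2)[:,:,::-1],alpha=1.8))
E
```

```text
t: 8.03
tcp_pos: [0.578, 0.03, 0.0787]
tool_rot: [-0.612, 0.354, -0.354, 0.612]
force: [-0.3, -0.1, -0.6]
finger_gap: 0.581
tcp [0.578  0.03   0.0787] z ax [0.866 0.499 0.   ] y ax [ 0. -0. -1.] q [-0.141  0.707  1.678  0.     0.757 -0.664] gap mm 49.6320234686799 F [-0.3  -0.09 -0.62] t 8.0333
shift cm [-0.23  0.17  0.02] turn [-0.    -0.001  0.   ]
```

View pics/s10.png

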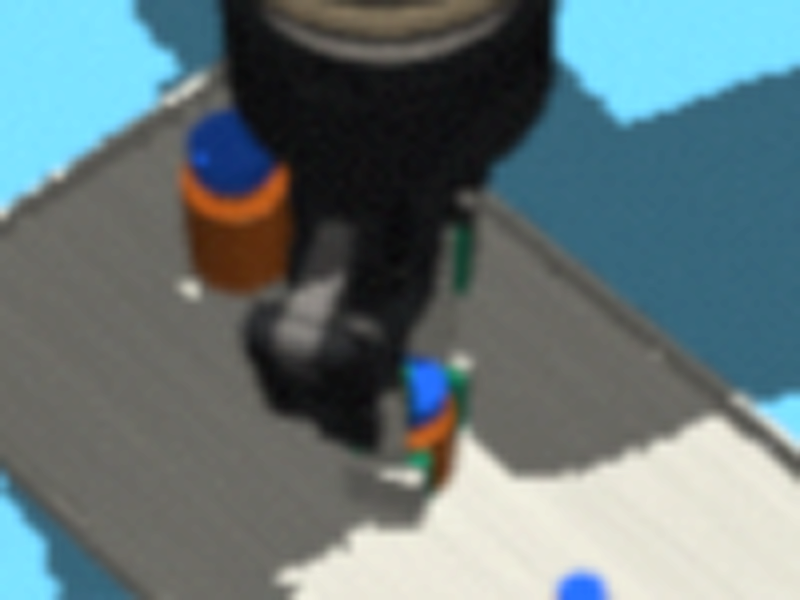

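The fingers stopped at 49.6 mm, which is what the task gives for jaws on a 24 mm vial. I'll lift gently.

```bash
python3 -m handwheel '[0,-0.2,0,0,0,0,4.6, 0,-0.6,0,0,0,0,4.6, 0,-1.2,0,0,0,0,4.6, 0,-2,0,0,0,0,4.6, 0,-3,0,0,0,0,4.6, 0,-4.2,0,0,0,0,4.6, 0,-5.5,0,0,0,0,4.6, 0,-7,0,0,0,0,4.6, 0,-8.2,0,0,0,0,4.6, 0,-9,0,0,0,0,4.6]';  python3 - <<'E'
from h import *
plan([.477,-.307,.19],30)
s=snap('scene','scene11')
cv2.imwrite('pics/s11.png',cv2.convertScaleAbs(cv2.resize(s['frame'][150:270,240:400],None,fx=5,fy=5,interpolation=2)[:,:,::-1],alpha=1.8))
E
```

```text
t: 8.92
tcp_pos: [0.5786, 0.0299, 0.171]
tool_rot: [-0.612, 0.353, -0.355, 0.613]
force: [0.2, 0.3, -1.4]
finger_gap: 0.581
tcp [0.5786 0.0299 0.171 ] z ax [0.866 0.5   0.002] y ax [ 0.003 -0.    -1.   ] q [-0.141  0.565  1.625  0.     0.949 -0.664] gap mm 49.65202588965105 F [ 0.16  0.26 -1.4 ] t 8.9167
shift cm [ 24.11  -1.92 -25.62] turn [-0.002 -0.001  0.002]
```

View pics/s11.png

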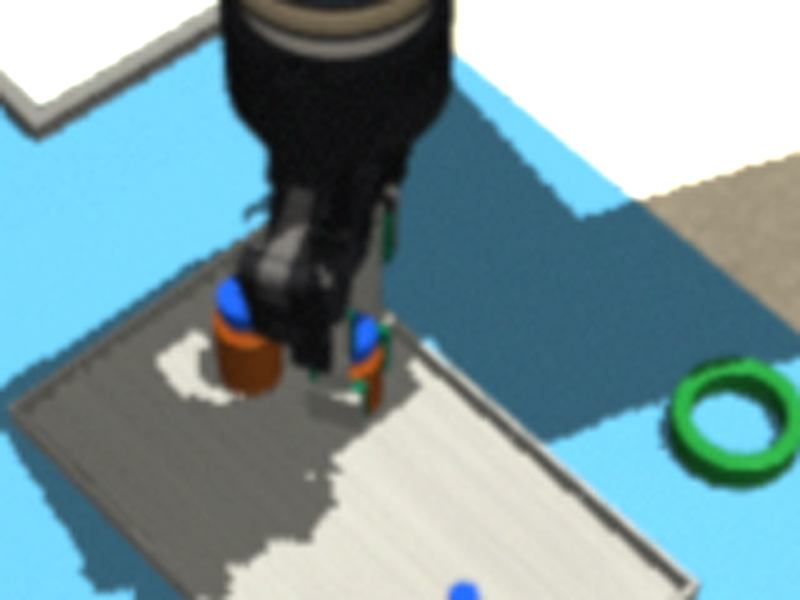

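The vial came up with the tongs and is upright. Now over to the panel.

```bash
python3 -m handwheel '[0.5,-1,-0.5,0,0,0,4.6, 1.5,-2,-1.6,0,0,0,4.6, 3.3,-2,-3.5,0,0,0,4.6, 5.5,-2,-5.8,0,0,0,4.6, 8,-2,-8.5,0,0,0,4.6, 10.5,-2,-11.2,0,0,0,4.6, 13,-2,-13.8,0,0,0,4.6, 15.5,-2,-16.5,0,0,0,4.6, 17.8,-2,-18.9,0,0,0,4.6, 19.8,-2,-21,0,0,0,4.6]'; python3 -m handwheel '[1.6,0,-1.7,0,0,0,4.6, 2.8,0,-3,0,0,0,4.6, 3.6,0,-3.8,0,0,0,4.6, 4.2,0,-4.4,0,0,0,4.6, 4.2,0,-4.4,0,0,0,4.6, 4.2,0,-4.4,0,0,0,4.6, 4.2,0,-4.4,0,0,0,4.6]'
python3 - <<'E'
from h import *
plan([.477,-.307,.19],30)
s=snap('scene','scene12')
cv2.imwrite('pics/s12.png',cv2.convertScaleAbs(cv2.resize(s['frame'][70:300,170:420],None,fx=3,fy=2.6,interpolation=2)[:,:,::-1],alpha=1.5))
s=snap('top','top12')
E
```

```text
t: 9.8
tcp_pos: [0.4933, -0.2489, 0.1886]
tool_rot: [0.612, -0.354, 0.354, -0.612]
force: [0.6, 0.1, -0.9]
finger_gap: 0.589
t: 10.38
tcp_pos: [0.4777, -0.3036, 0.1884]
tool_rot: [-0.612, 0.354, -0.353, 0.613]
force: [0.2, 0.8, -1.3]
finger_gap: 0.584
tcp [ 0.4777 -0.3036  0.1884] z ax [0.866 0.5   0.   ] y ax [-0.001  0.001 -1.   ] q [-0.764  0.526  1.641  0.     0.975 -1.288] gap mm 49.878309835017724 F [ 0.17  0.77 -1.28] t 10.3833
shift cm [ 0.26 -0.16 -0.23] turn [-0.     0.    -0.001]
```

View pics/s12.png

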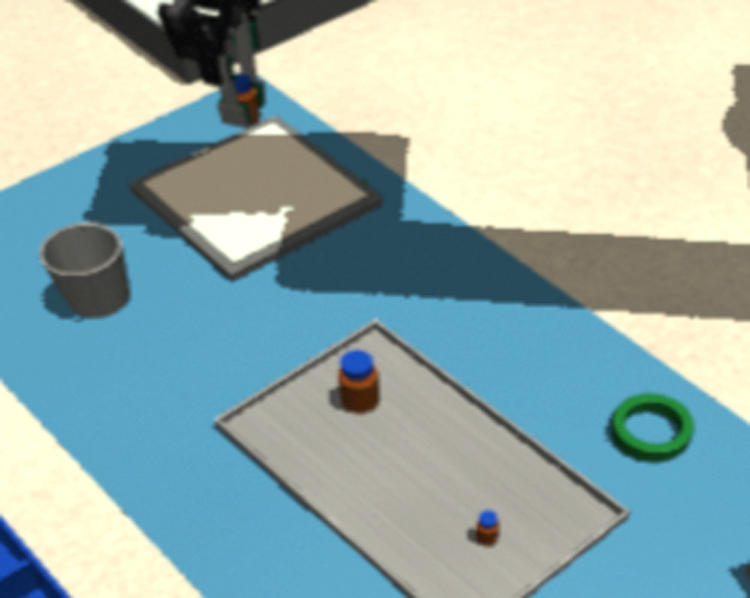

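View pics/top12.png

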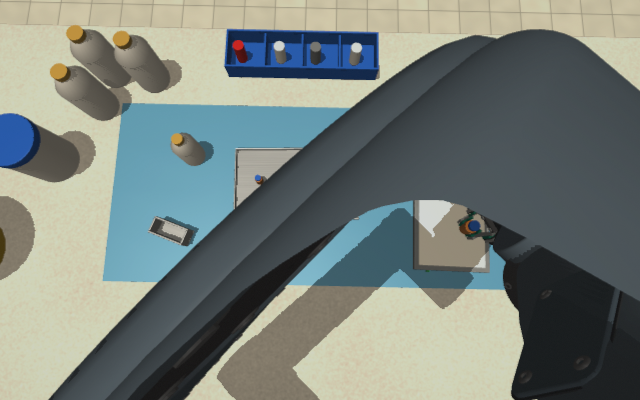

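Both views show the vial in the jaws over the panel: scene crop (243,98), top (474,227). The other vials, beaker, tape and saline haven't been disturbed. I'll let it settle and check the vial's 3D position and whether it stays still.

```bash
python3 -m handwheel '[0.2,0,-0.1,0,0,0,4.6, 0.2,0,-0.1,0,0,0,4.6, 0.2,0,-0.1,0,0,0,4.6, 0.2,0,-0.1,0,0,0,4.6, 0.2,0,-0.1,0,0,0,4.6, 0.2,0,-0.1,0,0,0,4.6]'
python3 - <<'E'
from h import *
for n in('top','scene'):
    s=snap(n,n+'13');P=cloud(s);f=s['frame'].astype(int)
    k=(f[...,2]-f[...,0]>40)&(P[...,2]>.1)&(P[...,2]<.2)&(abs(P[...,0]-.477)<.05)&(abs(P[...,1]+.307)<.05)
    q=P[k];print(n,'cap',len(q),q.mean(0).round(4),q.min(0).round(4),q.max(0).round(4))
    k=(f[...,0]-f[...,2]>25)&(P[...,2]>.09)&(P[...,2]<.2)&(abs(P[...,0]-.477)<.05)&(abs(P[...,1]+.307)<.05)
    q=P[k];print(n,'amber',len(q),q.mean(0).round(4),q.min(0).round(4),q.max(0).round(4))
s=load('scene13')
cv2.imwrite('pics/s13.png',cv2.convertScaleAbs(cv2.resize(s['frame'][70:120,220:290],None,fx=10,fy=10,interpolation=2)[:,:,::-1],alpha=1.8))
P=cloud(s);f=s['frame'].astype(int);m=(f[...,2]-f[...,0]>50)&(P[...,2]>.03)&(P[...,2]<.075)
for u0,u1,v0,v1 in((325,340,260,280),(280,298,200,222)):
    q=P[v0:v1,u0:u1][m[v0:v1,u0:u1]];print('other',q.mean(0).round(4))
print(manip.sense())
E
```

```text
t: 10.98
tcp_pos: [0.4778, -0.307, 0.1886]
tool_rot: [-0.612, 0.354, -0.354, 0.612]
force: [0.2, -0.7, -2.1]
finger_gap: 0.583
top cap 88 [ 0.4772 -0.3036  0.1575] [ 0.4692 -0.3131  0.1511] [ 0.4856 -0.2956  0.1601]
top amber 114 [ 0.4747 -0.2972  0.1349] [ 0.466  -0.3123  0.1142] [ 0.489  -0.2923  0.1484]
scene cap 28 [ 0.4702 -0.3007  0.1458] [ 0.4528 -0.3066  0.1127] [ 0.4959 -0.2915  0.1585]
scene amber 38 [ 0.4757 -0.2933  0.14  ] [ 0.4663 -0.3003  0.1192] [ 0.489  -0.2875  0.1545]
other [0.583  0.108  0.0371]
other [ 0.5647 -0.0532  0.0595]
{'t': 11.0833, 'q': array([-7.67974600e-01,  5.28136345e-01,  1.63687699e+00,  1.51182198e-05,
        9.76623106e-01, -1.29092125e+00]), 'qd': array([-0.00207535,  0.00085603,  0.00064871, -0.00136584, -0.00107642,
       -0.0002591 ]), 'tau': array([ 2.40619696e-02, -4.16556931e+01, -1.48813185e+01,  1.17863146e-03,
        3.54560179e-03,  3.80551944e-05]), 'tcp_pos': array([ 0.47775315, -0.30707084,  0.18854464]), 'tool_rot': array([-0.61224759,  0.35376959, -0.35374168,  0.61226366]), 'force': array([-0.1140921 , -0.17135972, -1.38759125]), 'ft_torque': array([ 0.03377419, -0.06127963, -0.0290341 ]), 'finger_gap': 0.5890126485270588}
```

```bash
sleep 1
```

```text
(no output)
```

View pics/s13.png

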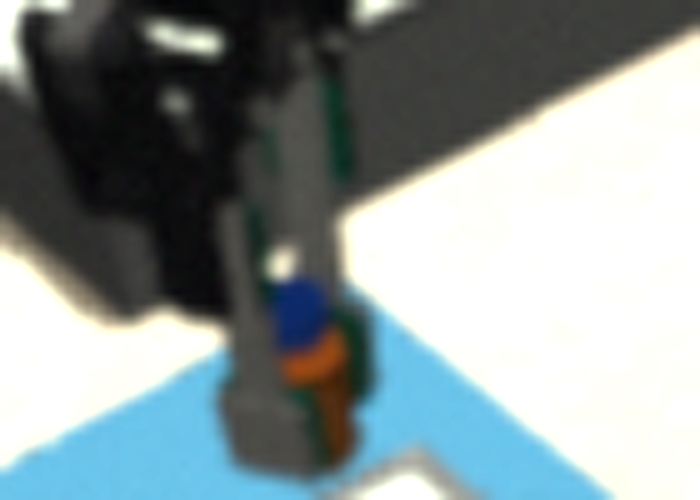

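```bash
python3 -c "
from station import manip
print(manip.sign_off()); s=manip.sense(); print(s['t'],s['finger_gap'])"
```

```text
the job is handed in; nothing more can be done
None
the job is handed in; nothing more can be done
```

I lifted the tongs from their stand by the green pads, picked the medium vial with them, and handed in at about 11 s of the 42 s. The squeezed tongs were still holding the vial over the lit panel. The hand-in reports no verdict.

- **Vial position:** in the last check the cap top was at z ≈ 0.158 m, so the underside is about 98 mm above the panel top. The vial is within about 5 mm of the panel's middle and looks upright in the picture.
- **Grip:** commanded at 25 N, with the finger opening at 49.8–50.3 mm, which matches the roughly 50 mm expected on a 24 mm vial. The arm was still.
- **Other objects:** both other vials measured within 1 mm of their starting positions. The beaker, tape and saline bottle looked unmoved by eye, but I didn't measure them.
- **Disagreements and limits:** the scene camera read about 2 mm off from the reported tool position, and its final cap reading was contaminated by surrounding blue mat pixels. I therefore took the final vial position from the top camera. I had no direct reading of the force on the vial.

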